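Draw the feeder's lock bolt with the hooked rod

TASK

The lock bolt deep in the rack feeder's bay is out of the gripper's reach: take the hooked rod from its mat by the handle, reach it in through the front port, catch the bolt's upright post from behind and draw the bolt fully out until you feel it come up hard against its hidden stop, then keep a steady pull of about 10 N there for a second so that it seats. Do it with the rod only, and gently: never press on the feeder or its bolt with more than 20 N. Then unhook, bring the rod out leaving the bolt drawn, lay it (don't drop it) back down with its handle on the mat and let go, leaving everything else on the table where it stands.

Things in the scene. Friction and masses are not known exactly. Their poses are not given: they have to be found in the camera images.
- feeder: fixed sample rack feeder, white and grey (all sizes in mm), 260 deep (x) x 210 wide (y) x 110 high (130 at the back). Origin: centre of its underside, on the table. +x points from its front port into the bay, +y left when looking in, z up. Steel guard bars close the bay's top at height 106; bay floor at height 20, side walls' inner faces at y -95 and 95
- feeder_port (a point): middle of the open port in the feeder's front face (feeder x -130, y 0, height 60): the port is 120 mm wide (y -60 to 60), heights 20 to 100. It is the only way in. Inside, the space to the right (y below 0) is free; a parked row of capped tubes stands on the left, y 62 to 88, x -60 to 50, up to height 86
- bolt_block (a point): middle of the top of the steel block that the bolt runs into (feeder x 48 to 85, y 0 to 40, top at height 62): the bolt's hidden stop is inside it. The bolt is a bar 12 mm thick along feeder x at y 20, axis at height 40, running in a keeper at x -65 whose top is at height 50
- bolt_post (a point): axis of the bolt's upright steel post, at height 66 mm (mid-height of its free length). The post is a round pin 12 mm in diameter standing on the bolt bar, its top at height 85 mm, and it moves with the bolt
- bolt (a joint): travel of the bolt in m: 0 = pushed in (locked), growing as it is drawn towards the port (feeder -x). Its hard stop is adjustable and out of sight, anywhere from 0.042 to 0.064, found only by feel. Slides with about 3 N of friction plus 30 N per m/s, stays where left; with bolt at 0 the post is at feeder x = 20 mm, y = 20 mm
- hook: hooked rod, 180 g, 274 mm long (sizes in mm). Black handle 90 (x) x 20 (y) x 26 (z), origin at the middle of its underside. A steel rod 8 thick runs from the handle along +x, 13 above the underside, and at x 225 bends level to +y (left): a cross arm 26 long from the rod's axis to the centre of its round end. Balance point 10 to 20 ahead of the handle's middle
- hook_grip (a point): middle of the rod's handle, 13 mm above its underside, 225 mm behind the cross arm
- hook_bend (a point): the corner where rod and cross arm meet (on their axes)
- hook_tip (a point): centre of the round end (radius 4 mm) of the cross arm
- mat: blue-grey work mat, 340 (x) x 140 (y) x 3 mm thick, fixed on the table; origin at the centre of its underside. The hooked rod starts lying on it, roughly along its +x
- bucket_small: bystander, stays where it is: open low yellow plastic bucket, rim radius 55, 80 high (mm); origin at the centre of its underside
- tube_rack: bystander, stays where it is: black block rack full of red-capped sample tubes, 72 x 160, 80 high over the caps (mm); origin at the centre of its underside
- small_rack: bystander, stays where it is: empty black block rack, 116 x 50 x 40 high, beside the mat (mm); origin at the centre of its underside
- jar: bystander, stays where it is: screw-top jar, radius 28, 70 high, beside the feeder's right wall (mm); origin at the centre of its underside
- tip_box: bystander, stays where it is: closed blue box, 110 x 75 x 50 high, beside the feeder's left wall (mm); origin at the centre of its underside

How it is judged (in metres and radians):
On the way, in this order (a step that is already met when the one before it is completed fails the run):
1. the hooked rod is lifted off the mat in the fingers (height (world z) of hook_grip above 0.04 m and contact force between the fingers and hook above 1 N), for 0.2 s.
2. the bolt stands still against its stop (42 mm or more drawn) while the rod, hooked behind the post, keeps pulling with more than 6 N for 0.5 s (value of joint bolt above 0.041 m and velocity of joint bolt between -0.004 and 0.004 m/s and contact force between hook and feeder above 6 N and horizontal distance between hook_bend and bolt_post below 0.04 m), for 0.5 s.
At the end, for the whole second after the job is handed in: the bolt is still drawn by more than 40 mm, and the hooked rod lies at rest, released, with the middle of its handle over the mat and no more than 25 mm above the mat's underside, clear of the feeder (value of joint bolt above 0.04 m and x of hook_grip in the frame of mat between -0.17 and 0.17 m and y of hook_grip in the frame of mat between -0.07 and 0.07 m and z of hook_grip in the frame of mat below 0.025 m and linear speed of hook below 0.02 m/s and contact force between the fingers and hook below 0.1 N and contact force between hook and feeder below 0.1 N); the robot touches nothing.
It fails at once if the feeder, its bolt included, is pressed with more than 20 N (contact force between anything else and feeder above 20 N).
It fails at once if the gripper or arm pushes on the feeder or its bolt (more than 3 N) instead of the rod (contact force between any of the fingers, the arm and feeder above 3 N).
It fails at once if the rod is let go in the air (height (world z) of hook_grip above 0.045 m and contact force between the fingers and hook below 0.05 N).
It fails at once if a bystander is moved by more than 20 mm (distance of any of bucket_small, tube_rack, small_rack, jar, tip_box from where it was at the start of the episode above 0.02 m).
It also fails if it takes over 67 s, if anything falls off the work surface, if the arm or the gripper's body presses on something with over 40 N, if the wrist force passes 120 N, or if a joint passes its speed limit or range.

ROBOT

A 6-joint arm with a two-finger parallel gripper is mounted at the origin on the work surface. World frame = base frame: x ahead of the robot, y to its left, z up, the work surface at z = 0. Lengths are in mm, angles in rad, forces in N, time in s.
With the tool pointing down it reaches from about 350 to 850 mm from the base axis. Payload 8.1 kg.
Tool frame: the origin (TCP) lies midway between the tips of the shut fingers; the grasp point (between the pads) lies 19 mm behind it; z points along the fingers, x is the direction in which the jaws open and shut, and the axes are right-handed (so a half turn about z gives the same grasp; the last joint's range is limited). The gripper opens to 85 mm and grips with 20 to 120 N. Pads are 22 mm wide; open, the fingers measure 114 mm over their backs; the gripper's body (76 mm by 85 mm) begins 54 mm behind the grasp point. The pads swing forward as they close: fully open they stand 13 mm farther back than shut.
Start: joints at [-1.4, 0.13, 1.488, -0, 1.523, -0.085], TCP at [151.832, -580.476, 195.492] pointing down, gripper open.
Joint ranges: [-2.96, 2.96], [-0.89, 2.26], [0.02, 2.5], [-1.34, 4.48], [0, 2.73], [-2.66, 2.66]. Speed limits (rad/s): [2.39, 2.39, 2.79, 3.14, 3.14, 3.14].

INTERFACE

Orientations are given as [roll, pitch, yaw] about the fixed x, y, z axes, in that order (R = Rz(yaw) Ry(pitch) Rx(roll)).
In Python, from bench import ctrl, eyes, order gives the robot as it stands. Calls block until the motion is done:
- ctrl.move_ptp(position, orientation): joint-space move of the TCP to a pose.
- ctrl.line_to(position, rate=150, attitude=None, contact_N=None): straight line of the TCP; attitude=None keeps the orientation; rate is the mean speed in mm/s. With contact_N (N) it stops when the force on the tool has changed by that much, and returns True; else False.
- ctrl.set_joints(angles): joint-space move.
- ctrl.gripper_to(opening, squeeze=None): finger opening in mm; squeeze is the grip in N (None keeps the last); returns when the fingers have stopped.
- ctrl.wait(seconds).
- ctrl.inverse_kinematics(position, orientation): joint angles nearest the present ones, or None.
- eyes.read_camera(name): name is "scene" or "top" or "wrist"; returns a dict with "color" (400x640x3 uint8, blue, green, red), "depth" (400x640 float32, mm along the optical axis (not along the pixel's ray), 0 where there is no reading), "mtx" (3x3 intrinsics, pixels), "R" (3x3) and "t" (3): a world point X has camera coordinates R X + t; the wrist camera has in their place "tool_from_camera" (4x4, takes a point from camera to tool coordinates, whose origin is the TCP and whose axes are the tool frame's). Camera axes: x right, y down, z forward; pixel columns grow to the right and rows downward; lengths in mm; the calibration is good to about 2 mm. The wrist camera is an equidistant fisheye: a pixel r from the principal point sees the ray r / f radians off the axis. A picture is of the moment at which its call begins: read the wrist's pose just before it.
A pose or a line that the arm cannot do raises ctrl.IKError and nothing moves.
- order.job_done(): hands the job in, once; it reports no verdict.
Readings, each from a call of its own:
- ctrl.current_time(): time.
- ctrl.current_joint_pos(): joint angles.
- ctrl.current_joint_velocities(): joint speeds.
- ctrl.current_joint_efforts(): joint torques, N m.
- ctrl.current_tool_pos(): TCP position.
- ctrl.current_ee_rot(): TCP orientation.
- ctrl.current_ft_force(): force on the tool from outside, world axes, zero at the start.
- ctrl.current_moment(): the same for the moment, N m.
- ctrl.current_width(): finger opening in mm.
Only numpy, scipy, OpenCV 4.12 (cv2) and the standard library are available. Lean on these libraries where they do the work, as an engineer would, in place of code of your own. Each camera call takes 0.05 s, during which the arm holds its last target. There are 200 camera calls.

## Working session

There is one attempt and no reset: what is moved stays moved. The work goes in short steps, each a Python script; the robot and the scene stay as the last script left them, time stands still between calls to the robot, and variables do not carry over. Pictures are saved under pics/ and viewed, about 8 in all and at most 12, crops included, and the job is handed in when it is done.

```bash
mkdir -p pics; ls
python3 - <<'E'
from bench import ctrl, eyes, order
import cv2, numpy as np
for n in ("top","scene"):
    d=eyes.read_camera(n); cv2.imwrite(f"pics/{n}0.png",d["color"]); np.savez(f"pics/{n}0.npz",**d)
    print(n,d["mtx"].tolist(),(-d["R"].T@d["t"]).round(0),d["R"].round(2).tolist())
print(ctrl.current_ee_rot(),ctrl.current_time())
E
```

```text
pics
top [[370.4161440150916, 0.0, 316.3790405457888], [0.0, 370.4161440150916, 200.48925799997636], [0.0, 0.0, 1.0]] [476. -25. 938.] [[0.01, -1.0, 0.0], [-0.99, -0.01, -0.13], [0.13, 0.0, -0.99]]
scene [[491.77240701836126, 0.0, 327.26117602459055], [0.0, 491.77240701836126, 199.85769325336247], [0.0, 0.0, 1.0]] [1332.  120. 1116.] [[-0.22, 0.97, 0.01], [0.78, 0.19, -0.6], [-0.59, -0.12, -0.8]]
[-3.14143561e+00  1.69849121e-03 -1.31501714e+00] 0.1
```

View pics/top0.png

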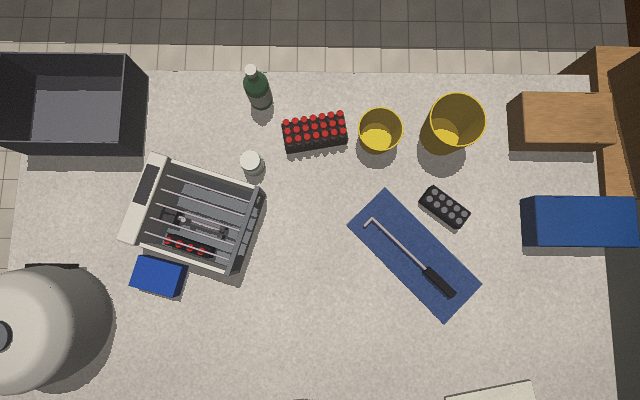

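View pics/scene0.png

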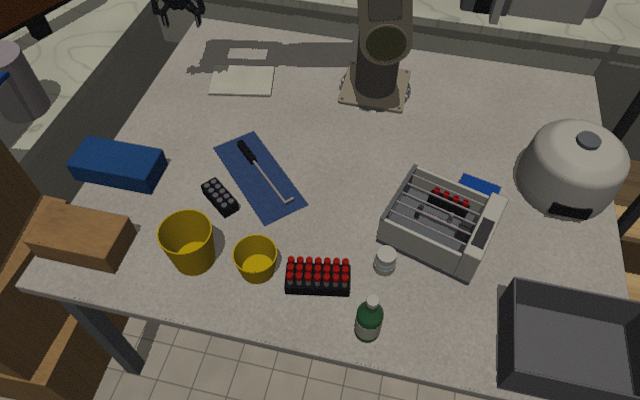

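Run:
```python
import cv2, numpy as np
a=cv2.imread("pics/top0.png")
f=cv2.resize(a[145:285,110:275],None,fx=4.8,fy=4.2,interpolation=cv2.INTER_CUBIC)
f=cv2.resize(a[145:285,110:275],None,fx=4,fy=4,interpolation=cv2.INTER_CUBIC)
cv2.imwrite("pics/cf.png",f)
f=cv2.resize(a[180:330,340:490],None,fx=4,fy=4,interpolation=cv2.INTER_CUBIC)
cv2.imwrite("pics/cm.png",f)
```

```text
(no output)
```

View pics/cf.png

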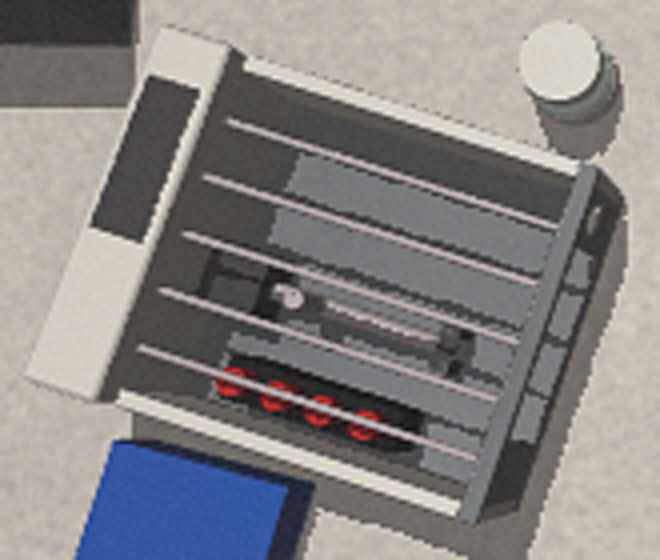

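View pics/cm.png

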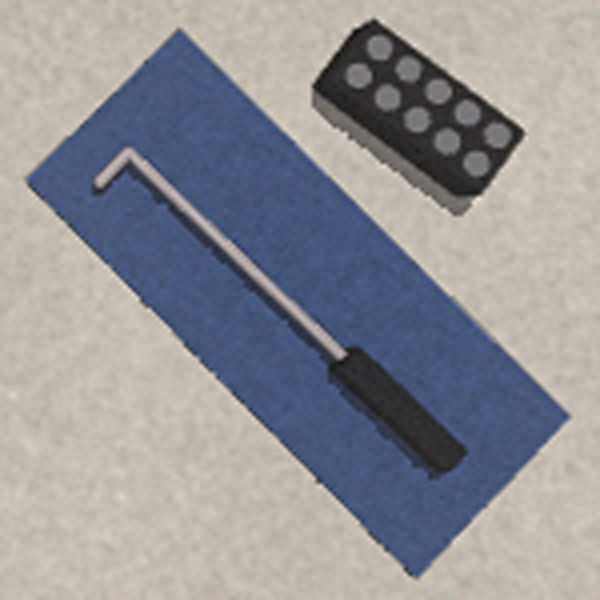

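```bash
cat > h.py <<'E'
import numpy as np, cv2
from scipy.optimize import least_squares
T=np.load("pics/top0.npz")
def fit(model,pix,x0):
    model=np.array(model,float); rv=cv2.Rodrigues(T["R"])[0]
    W=lambda p:np.c_[p[0]+np.cos(p[2])*model[:,0]-np.sin(p[2])*model[:,1],p[1]+np.sin(p[2])*model[:,0]+np.cos(p[2])*model[:,1],model[:,2]]
    r=lambda p:(cv2.projectPoints(W(p),rv,T["t"],T["mtx"],None)[0][:,0]-pix).ravel()
    s=least_squares(r,x0,loss="soft_l1"); return s.x,s.fun.reshape(-1,2).round(2)
E
python3 - <<'E'
from h import *
full=lambda c,o:(np.array(c)+.5)/4-.5+np.array(o)
F=fit([(130,-105,130),(130,105,130),(-130,-105,110),(-130,105,110),(20,20,85)],full([(162,25),(25,380),(600,168),(490,518),(290,298)],(110,145)),(550,350,1.3))
print("feeder",F)
o=(340,180)
print("mat",fit([(170,-70,3),(170,70,3),(-170,-70,3),(-170,70,3)],full([(180,28),(27,180),(570,415),(415,578)],o),(450,-250,.8)))
print("hook",fit([(225,26,16),(225,0,16),(45,-10,29),(45,10,29),(-45,-10,29),(-45,10,29)],full([(101,184),(131,154),(355,345),(331,370),(468,452),(445,472)],o),(400,-300,.8)))
# depth check
d=T["depth"]; 
for n,(u,v) in dict(backtop=(150,170),rightwall=(215,173),mat=(430,230),frontbar=(244,225),table=(320,320)).items():
    X=T["R"].T@(np.linalg.inv(T["mtx"])@[u,v,1]*d[v,u]-T["t"]); print(n,X.round(1))
E
```

```text
feeder (array([554.87671661, 256.11723455,   1.28404015]), array([[-0.74, -0.87],
       [-0.37,  0.52],
       [ 1.42, -1.47],
       [-0.94,  1.19],
       [ 1.79,  0.15]]))
mat (array([ 467.92662905, -267.8025085 ,    0.78086798]), array([[-0.11, -0.37],
       [-0.76, -0.3 ],
       [ 0.44,  0.27],
       [ 0.31,  0.32]]))
hook (array([ 400.60497524, -323.3334701 ,    0.80725839]), array([[-1.01, -0.65],
       [-1.35, -0.59],
       [ 0.47,  0.18],
       [ 0.91, -0.06],
       [ 0.09,  0.08],
       [ 0.29,  1.2 ]]))
backtop [647.4 347.9 127.1]
rightwall [645.8 207.6 109.3]
mat [ 527.7 -312.5   -2. ]
frontbar [528.2 137.2 108.9]
table [303.9 -36.1  -3.2]
```

```bash
cat >> h.py <<'E'
from scipy.spatial.transform import Rotation as Rot
def snap(name):
    from bench import ctrl,eyes
    M=np.eye(4); M[:3,:3]=Rot.from_euler("xyz",ctrl.current_ee_rot()).as_matrix(); M[:3,3]=ctrl.current_tool_pos()
    d=eyes.read_camera("wrist"); np.savez(f"pics/{name}.npz",M=M@d["tool_from_camera"],**d); cv2.imwrite(f"pics/{name}.png",d["color"]); return d
def ray(D,uv,z):
    K=D["mtx"]; m=(np.array(uv,float)-K[:2,2])/[K[0,0],K[1,1]]; th=np.linalg.norm(m)
    r=np.r_[np.sin(th)*m/max(th,1e-9),np.cos(th)]; r=D["M"][:3,:3]@r; c=D["M"][:3,3]
    return c+r*(z-c[2])/r[2]
def proj(D,X):
    M=np.linalg.inv(D["M"]); p=M[:3,:3]@np.array(X,float)+M[:3,3]; a=np.hypot(p[0],p[1]); th=np.arctan2(a,p[2])
    return D["mtx"][:2,2]+np.diag(D["mtx"])[:2]*th*p[:2]/a
E
python3 - <<'E'
from h import *
from bench import ctrl
ctrl.move_ptp([530,200,330],[np.pi,0,-.287]); ctrl.wait(.3); d=snap("wf"); print(d["mtx"].tolist(),d["tool_from_camera"].round(3).tolist(),ctrl.current_time())
ctrl.move_ptp([400.6,-323.3,190],[np.pi,0,-.764]); ctrl.wait(.3); snap("wh"); print(ctrl.current_time(),ctrl.current_ft_force())
import cv2
D=np.load("pics/wh.npz"); print(proj(D,(400.6,-323.3,29)))
D=np.load("pics/wf.npz"); print(proj(D,(541,281,85)))
E
```

```text
[[309.70691628693146, 0.0, 321.5506439164156], [0.0, 309.70691628693146, 192.93438530281864], [0.0, 0.0, 1.0]] [[1.0, -0.0, -0.001, -1.414], [0.0, 0.947, 0.321, -83.262], [0.0, -0.321, 0.947, -178.501], [0.0, 0.0, 0.0, 1.0]] 3.525
5.8833 [-0.22368155  0.16138995 -0.34424206]
[322.90559874 165.78516721]
[313.39628371  93.2777821 ]
```

View pics/wf.png

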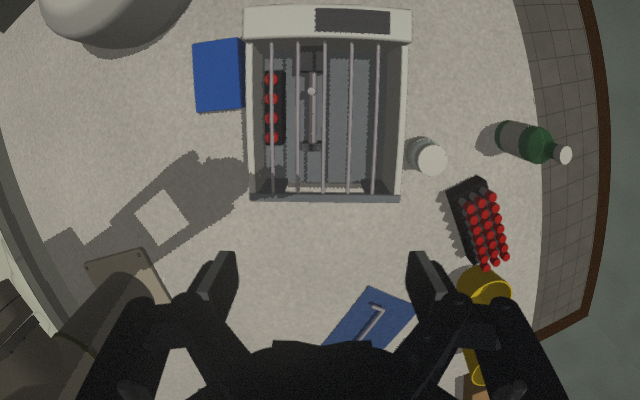

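View pics/wh.png

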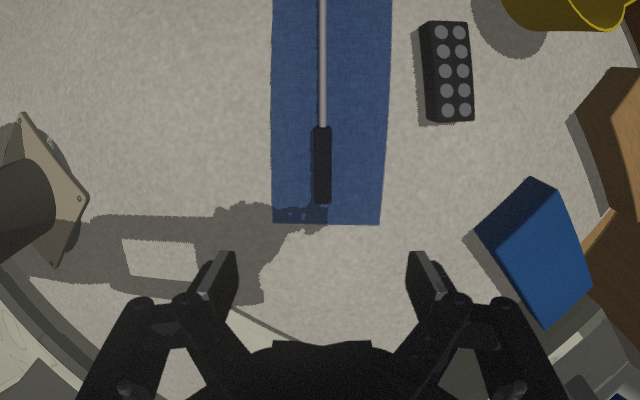

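Run:
```python
import cv2
a=cv2.imread("pics/wf.png")[0:210,235:420]
cv2.imwrite("pics/wfc.png",cv2.resize(a,None,fx=2.85*1.4,fy=2.85,interpolation=cv2.INTER_CUBIC)) if 0 else cv2.imwrite("pics/wfc.png",cv2.resize(a[:,5:185],None,fx=2.85,fy=2.85,interpolation=cv2.INTER_CUBIC))
```

```text
(no output)
```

View pics/wfc.png

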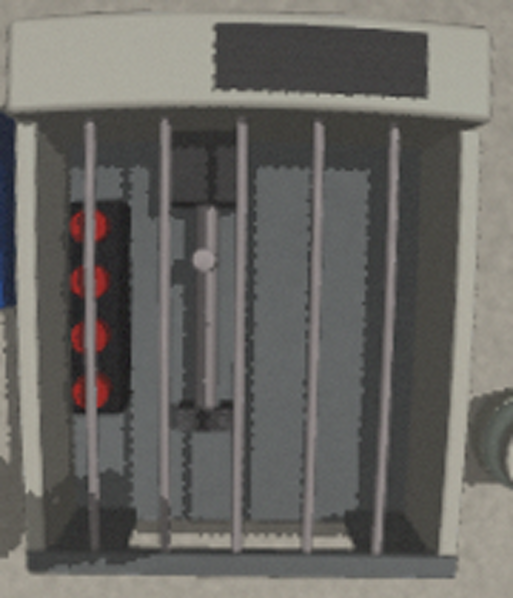

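Run:
```python
from h import *
D=dict(np.load("pics/wf.npz"))
P=[((130,105,130),(12,20)),((130,-105,130),(489,27)),((-130,105,110),(28,575)),((-130,-105,110),(456,575)),((20,20,85),(204,260)),((48,40,62),(170,203)),((48,0,62),(237,203))]
pix=[(np.array(c)+.5)/2.85-.5+[240,0] for _,c in P]
W=np.array([ray(D,p,m[2]) for (m,_),p in zip(P,pix)])[:,:2]; m=np.array([a for a,_ in P])[:,:2]
def r(p):
    c,s=np.cos(p[2]),np.sin(p[2]); return (m@np.array([[c,s],[-s,c]])+p[:2]-W).ravel()
s=least_squares(r,(555,256,1.284)); print(s.x); c,q=np.cos(s.x[2]),np.sin(s.x[2])
print((s.fun.reshape(-1,2)@np.array([[c,-q],[q,c]])).round(1))
print("post",W[4])
for (a,b) in [(0,1),(2,3)]: d=W[a]-W[b]; print(np.arctan2(d[1],d[0])-np.pi/2, np.hypot(*d))
print("wrist-view mat/hook check", ray(dict(np.load("pics/wh.npz")),(322,165),29))
```

```text
[552.34141921 260.63720647   1.27442775]
[[ 0.9  3.5]
 [ 0.9 -1.7]
 [ 0.1 -0.3]
 [-1.7 -0.1]
 [ 0.6  0.3]
 [-0.4  2.5]
 [-0.4 -4.3]]
post [539.1758513 284.9456018]
1.2748975969934282 204.74979774719586
1.2830101294453868 210.1921341155106
wrist-view mat/hook check [ 400.49267427 -321.93517745   29.        ]
```

```bash
cat >> h.py <<'E'
FX,FY,PH=552.3,260.6,1.278
def feed(x,y,z): c,s=np.cos(PH),np.sin(PH); return np.array([FX+c*x-s*y,FY+s*x+c*y,z])
def loc(X): c,s=np.cos(PH),np.sin(PH); dx,dy=X[0]-FX,X[1]-FY; return np.array([c*dx+s*dy,-s*dx+c*dy,X[2]])
ATT=[np.pi,0,PH-np.pi/2]
E
python3 - <<'E'
from h import *
from bench import ctrl
a=[np.pi,0,.807-np.pi/2]
ctrl.line_to([400.5,-322.6,40],attitude=a)
print(ctrl.line_to([400.5,-322.6,5],rate=60,contact_N=8),ctrl.current_tool_pos())
ctrl.gripper_to(10,squeeze=70); print("w",ctrl.current_width(),ctrl.current_tool_pos(),ctrl.current_ft_force())
zt=ctrl.current_tool_pos()[2]
ctrl.line_to([400.5,-322.6,60],rate=60); ctrl.wait(.3); print("w",ctrl.current_width(),ctrl.current_ft_force(),zt)
ctrl.line_to([400.5,-322.6,120])
ctrl.move_ptp(feed(-380,-22,70+zt-16),ATT); ctrl.wait(.3)
D=snap("we"); print(ctrl.current_time(),loc(ctrl.current_tool_pos()),ctrl.current_ee_rot(),ctrl.current_ft_force(),ctrl.current_moment())
D=dict(np.load("pics/we.npz"))
for X in [(-155,-22,70),(-155,4,70),(-335,-22,70)]: print(X,proj(D,feed(*X)))
cv2.imwrite("pics/wec.png",cv2.resize(D["color"][0:200,220:420],None,fx=3,fy=3,interpolation=cv2.INTER_CUBIC))
E
```

```text
False [ 400.49527749 -322.60800831    4.94896168]
w 10.14491442354066 [ 400.47660502 -322.5876899     4.99608517] [0.29272709 0.48464053 0.74675669]
w 10.258496863189915 [-0.17827106  0.78571636 -0.67543634] 4.9960851658541054
11.65 [-380.76425431  -22.3066744    59.21967842] [ 3.14152940e+00 -3.99690249e-04 -2.94333183e-01] [ 0.01369434 -0.39451511 -0.10448696] [-0.0185957  -0.01337753  0.0394858 ]
(-155, -22, 70) [ 322.50577939 -126.66366683]
(-155, 4, 70) [ 278.76997226 -124.96293691]
(-335, -22, 70) [323.30382944 159.32607656]
```

View pics/wec.png

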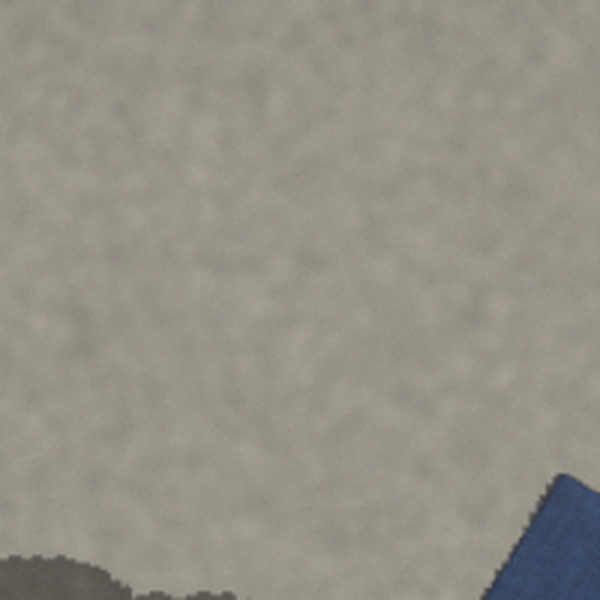

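Run:
```python
from h import *
from bench import ctrl,eyes
d=eyes.read_camera("top"); np.savez("pics/top1.npz",**d)
print(ctrl.current_width(),ctrl.current_time())
b=cv2.imread("pics/we.png")
a=d["color"][150:330,240:500]
cv2.imwrite("pics/t1.png",np.vstack([cv2.resize(a,None,fx=2.2,fy=2.2,interpolation=cv2.INTER_CUBIC),cv2.resize(b[200:,:],(572,179))]))
```

```text
10.284965589016512 11.7
```

View pics/t1.png

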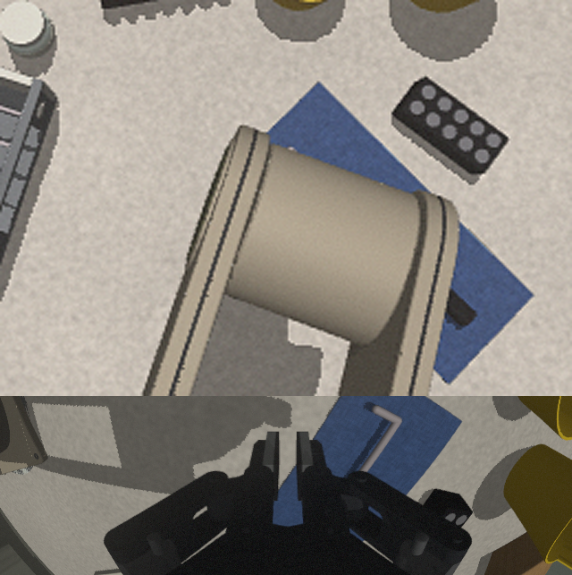

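Run:
```python
from h import *
D=dict(np.load("pics/we.npz")); print(ray(D,(442,218),16), "expected",400.5+225*np.cos(.807),-322.6+225*np.sin(.807))
T1=np.load("pics/top1.npz")
def w(u,v,z):
    r=T1["R"].T@(np.linalg.inv(T1["mtx"])@[u,v,1]); c=-T1["R"].T@T1["t"]; return c+r*(z-c[2])/r[2]
for p in [(455.9,291.8),(451.4,298.2)]: print(w(*p,29))
c,s=np.cos(.807),np.sin(.807)
for x,y in [(-45,-10),(-45,10)]: print(400.5+c*x-s*y,-322.6+s*x+c*y)
```

```text
[ 553.19545561 -152.24086437   16.        ] expected 556.1253424068627 -160.1015298510576
[ 378.80415549 -360.87717775   29.        ]
[ 363.72302741 -349.54231578   29.        ]
376.59708574746935 -362.01637591453795
362.1527772897856 -348.1830121450391
```

Run:
```python
from h import *
from bench import ctrl
a=[np.pi,0,.807-np.pi/2]
ctrl.line_to(feed(-380,-22,110)); ctrl.gripper_to(50,squeeze=40)
ctrl.move_ptp([400.5,-322.6,80],a); A=snap("g1")["color"]
print(ctrl.line_to([400.5,-322.6,5],rate=60,contact_N=8),ctrl.current_tool_pos()); B=snap("g2")["color"]
for w in (30,24,20,15):
    ctrl.gripper_to(w); print(w,ctrl.current_width(),ctrl.current_ft_force().round(2),ctrl.current_tool_pos().round(2))
C=snap("g3")["color"]
print(ctrl.current_time())
s=[cv2.resize(i[60:300,180:460],None,fx=1.4,fy=1.4) for i in (A,B,C)]
cv2.imwrite("pics/g.png",np.vstack([np.hstack(s[:2]),np.hstack([s[2],0*s[2]])])[:600,:800])
```

```text
False [ 400.81894027 -322.92330626    5.50218915]
30 29.974799669616168 [ 0.53  0.64 -1.17] [ 400.54 -322.63    5.08]
24 24.044256287514763 [-0.01  0.76 -0.82] [ 400.48 -322.59    4.99]
20 20.037526869070433 [-0.26  0.02 -0.86] [ 400.49 -322.58    4.99]
15 15.056881619920707 [ 0.38 -0.14 -0.08] [ 400.49 -322.59    4.98]
16.1167
```

View pics/g.png

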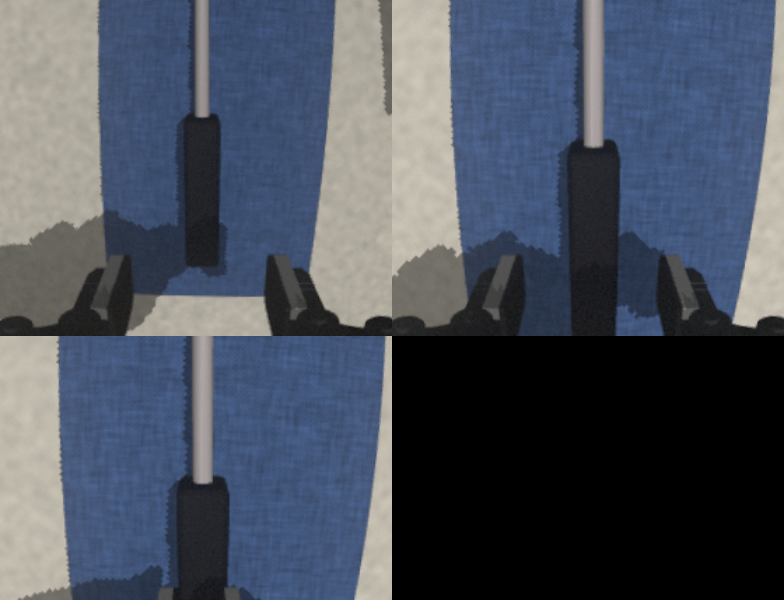

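Run:
```python
from h import *
from bench import ctrl
ctrl.gripper_to(0,squeeze=90); print(ctrl.current_width(),ctrl.current_ft_force().round(2))
ctrl.wait(.3); f=np.mean([ctrl.current_ft_force() for _ in range(10)],0); print(f)
A=snap("k1")["color"]
ctrl.line_to([400.5,-322.6,17],rate=40); ctrl.wait(.4); print(ctrl.current_width(),ctrl.current_ft_force().round(2),ctrl.current_moment().round(2))
B=snap("k2")["color"]
print(ctrl.current_time())
s=[cv2.resize(i[150:350,220:420],None,fx=2,fy=2,interpolation=cv2.INTER_CUBIC) for i in (A,B)]
cv2.imwrite("pics/k.png",np.hstack(s))
```

```text
-0.10296906980024395 [1.   0.69 0.12]
[-0.11882493  0.87273189 -0.02596763]
0.14909220657863873 [0.36 0.24 0.02] [ 0.   -0.01  0.02]
17.6583
```

View pics/k.png

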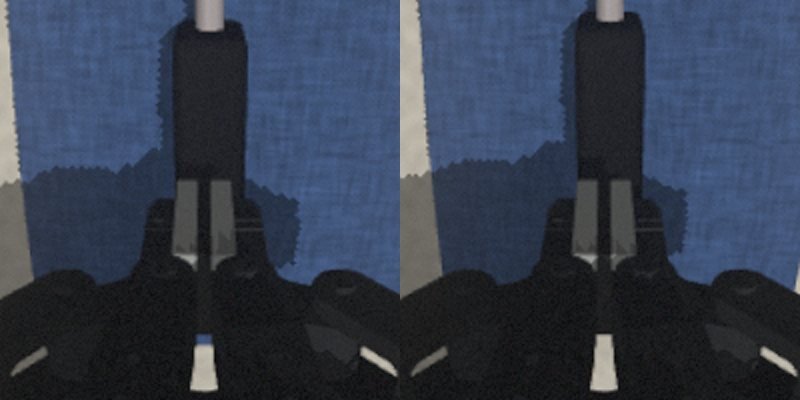

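Run:
```python
from h import *
for n in ("k1","wh"):
    D=dict(np.load(f"pics/{n}.npz"))
    K=D["mtx"]
    def pt(u,v):
        z=D["depth"][v,u]; m=(np.array([u,v])-K[:2,2])/K[0,0]; th=np.linalg.norm(m); r=np.r_[np.tan(th)*m/th,1]*z
        t=D["tool_from_camera"]@np.r_[r,1]; w=D["M"]@np.r_[r,1]; return z.round(1),t[:3].round(1),w[:3].round(1)
    for nm,(u,v) in (dict(tipL=(314,243),tipR=(330,243),midL=(314,265),handle=(325,200),mat=(290,170),mat2=(370,220)) if n=="k1" else dict(tipL=(228,256),tipR=(415,256),handle=(322,150),mat=(300,150),mat2=(360,150))).items(): print(n,nm,pt(u,v))
```

```text
k1 tipL (np.float32(150.7), array([ -5.3, -10.8, -43.7]), array([ 404.2, -311.1,   48.7]))
k1 tipR (np.float32(149.8), array([  2.5, -11.3, -44.5]), array([ 410.1, -316.2,   49.5]))
k1 midL (np.float32(131.6), array([ -4.9, -10.7, -63.9]), array([ 404.4, -311.5,   68.9]))
k1 handle (np.float32(165.0), array([  0.3, -25.9, -23.4]), array([ 418.6, -304.1,   28.4]))
k1 mat (np.float32(187.0), array([-20.7, -35.6,   3.1]), array([ 410.1, -282.6,    1.9]))
k1 mat2 (np.float32(196.9), array([29.5, -2.7,  2.4]), array([ 423.7, -341.1,    2.6]))
wh tipL (np.float32(137.0), array([-44.9, -10.9, -58.2]), array([ 376. , -284.1,  248.3]))
wh tipR (np.float32(136.8), array([ 41.6, -10.9, -58.3]), array([ 438.6, -343.9,  248.4]))
wh handle (np.float32(342.3), array([ -1.1, -17.7, 160.9]), array([ 412.4, -309.5,   29.2]))
wh mat (np.float32(368.2), array([-27.4, -12.9, 186.7]), array([ 390.1, -294.8,    3.4]))
wh mat2 (np.float32(368.6), array([ 44.7, -13. , 187.2]), array([ 442.2, -344.6,    3. ]))
```

Run:
```python
from h import *
D=dict(np.load("pics/k1.npz")); K=D["mtx"]
for u in (314,330):
  for v in range(232,250,1):
    z=D["depth"][v,u]; m=(np.array([u,v])-K[:2,2])/K[0,0]; th=np.linalg.norm(m); r=np.r_[np.tan(th)*m/th,1]*z
    print(u,v,(D["tool_from_camera"]@np.r_[r,1])[:3].round(1))
```

```text
314 232 [ -5.8  -7.1 -23.8]
314 233 [ -5.8  -6.3 -23.3]
314 234 [ -5.8  -6.1 -24.1]
314 235 [ -5.8  -4.9 -23. ]
314 236 [ -5.8  -5.  -24.6]
314 237 [ -5.8  -4.4 -24.6]
314 238 [ -5.8  -3.6 -24.3]
314 239 [ -5.8  -3.  -24.2]
314 240 [ -5.4 -10.8 -40.5]
314 241 [ -5.4 -10.1 -40.2]
314 242 [ -5.3 -11.  -42.9]
314 243 [ -5.3 -10.8 -43.7]
314 244 [ -5.2 -11.6 -46.2]
314 245 [ -5.2 -11.2 -46.5]
314 246 [ -5.2 -10.6 -46.4]
314 247 [ -5.2 -10.3 -46.9]
314 248 [ -5.2 -10.3 -47.8]
314 249 [ -5.2 -10.7 -49.6]
330 232 [  3.1  -7.5 -24.6]
330 233 [  3.1  -6.8 -24.3]
330 234 [  3.1  -6.4 -24.8]
330 235 [  3.1  -5.4 -24.1]
330 236 [  3.1  -5.1 -24.7]
330 237 [  3.1  -3.8 -23.4]
330 238 [  3.1  -3.6 -24.3]
330 239 [  3.2  -2.5 -23.3]
330 240 [  2.7 -10.2 -39.4]
330 241 [  2.6 -10.4 -40.9]
330 242 [  2.6 -10.6 -42.3]
330 243 [  2.5 -11.3 -44.5]
330 244 [  2.5 -10.8 -44.8]
330 245 [  2.5 -10.3 -44.8]
330 246 [  2.5 -10.4 -46.1]
330 247 [  2.5 -11.  -48.1]
330 248 [  2.4 -11.  -49.1]
330 249 [  2.4 -10.9 -50. ]
```

Run:
```python
from h import *
from bench import ctrl
ctrl.line_to([400.5,-322.6,40]); ctrl.gripper_to(50,squeeze=70)
print(ctrl.line_to([400.5,-322.6,-33],rate=60,contact_N=6),ctrl.current_tool_pos())
ctrl.gripper_to(0); w=ctrl.current_width(); zt=ctrl.current_tool_pos()[2]; print("w",w,zt,ctrl.current_ft_force().round(2))
if 17<w<24:
    ctrl.line_to([400.5,-322.6,30],rate=80); ctrl.wait(.3); print("w",ctrl.current_width(),ctrl.current_ft_force().round(2))
    if 17<ctrl.current_width()<24:
        ctrl.line_to([400.5,-322.6,90]); ctrl.move_ptp(feed(-380,-22,70+zt-16),ATT); ctrl.wait(.3)
D=snap("we2"); print(ctrl.current_time(),ctrl.current_width(),loc(ctrl.current_tool_pos()),ctrl.current_ft_force().round(2))
D=dict(np.load("pics/we2.npz"))
for X in [(-155,-22,70),(-155,4,70),(-335,-22,70)]: print(X,proj(D,feed(*X)))
cv2.imwrite("pics/we2c.png",cv2.resize(D["color"][0:240,200:440],None,fx=2.5,fy=2.5,interpolation=cv2.INTER_CUBIC))
```

```text
False [ 400.87536752 -322.94876033  -32.4822494 ]
w 18.79843699236759 -32.40023413188065 [-0.22 -0.04  3.79]
w 19.145793776072747 [-0.94 -0.5  -2.73]
23.3 18.811665044832115 [-380.78151499  -22.38729203   21.90987468] [ 0.85  0.44 -2.16]
(-155, -22, 70) [ 322.56719009 -165.55395607]
(-155, 4, 70) [ 270.2851756 -162.994684 ]
(-335, -22, 70) [323.63451374 177.757013  ]
```

Run:
```python
from h import *
from bench import eyes,ctrl
D=dict(np.load("pics/we2.npz")); K=D["mtx"]
v,u=np.mgrid[0:240,200:440]; z=D["depth"][0:240,200:440]
m=np.stack([u-K[0,2],v-K[1,2]],-1)/K[0,0]; th=np.linalg.norm(m,axis=-1)+1e-9
P=np.concatenate([np.tan(th)[...,None]*m/th[...,None],np.ones(z.shape+(1,))],-1)*z[...,None]
W=P@D["M"][:3,:3].T+D["M"][:3,3]; L=np.stack(np.vectorize(lambda a,b,c:tuple(loc((a,b,c))))(W[...,0],W[...,1],W[...,2]),-1)
k=(z>0)&(L[...,2]>55)&(L[...,2]<95)&(abs(L[...,1]+22)<25)&(L[...,0]>-345)
q=L[k]; 
for a in range(-340,-200,12):
    s=q[(q[:,0]>=a)&(q[:,0]<a+12)]
    if len(s): print(a,len(s),s[:,1].min().round(1),s[:,1].max().round(1),"mid",np.median(s[:,1]).round(1),"ztop",np.percentile(s[:,2],90).round(1))
d=eyes.read_camera("top"); np.savez("pics/top2.npz",**d)
rv=cv2.Rodrigues(d["R"])[0]
for X in [(-155,-22,70),(-155,4,70),(-250,-22,70)]: print(X,cv2.projectPoints(feed(*X)[None],rv,d["t"],d["mtx"],None)[0].ravel())
# depth-based points from top camera
v,u=np.mgrid[0:400,0:640]; P=np.stack([u-d["mtx"][0,2],v-d["mtx"][1,2],0*u+d["mtx"][0,0]],-1)/d["mtx"][0,0]*d["depth"][...,None]
W=(P-d["t"])@d["R"]; c,s=np.cos(PH),np.sin(PH); dx,dy=W[...,0]-FX,W[...,1]-FY
X,Y,Z=c*dx+s*dy,-s*dx+c*dy,W[...,2]
k=(Z>50)&(Z<95)&(X>-215)&(X<-138)&(abs(Y)<60)
for a in range(-215,-135,6):
    t=k&(X>=a)&(X<a+6)
    if t.any(): print(a,t.sum(),Y[t].min().round(1),Y[t].max().round(1),Z[t].mean().round(1))
cv2.imwrite("pics/t2c.png",cv2.resize(d["color"][150:350,200:400],None,fx=3,fy=3,interpolation=cv2.INTER_CUBIC))
```

```text
-340 1168 -31.0 -11.2 mid -21.3 ztop 83.0
-328 536 -25.1 -17.0 mid -21.3 ztop 74.8
-316 578 -25.1 -17.1 mid -21.3 ztop 74.8
-304 578 -25.5 -17.6 mid -21.4 ztop 74.8
-292 552 -25.4 -17.7 mid -21.4 ztop 74.8
-280 536 -25.1 -17.7 mid -21.4 ztop 74.9
-268 412 -25.6 -17.3 mid -21.6 ztop 74.6
(-155, -22, 70) [260.62535399 226.04405756]
(-155, 4, 70) [257.08068083 236.6836264 ]
(-250, -22, 70) [299.26613199 238.24344381]
-215 9 -27.4 -20.0 72.0
-209 10 -27.5 -20.2 72.1
-203 7 -26.8 -20.9 72.9
-197 8 -27.6 -20.2 71.5
-191 10 -27.7 -20.4 72.0
-185 8 -27.9 -20.5 71.8
-179 9 -27.2 -20.6 72.3
-173 8 -27.3 -21.4 72.1
-167 14 -27.4 -4.6 71.5
-161 37 -27.5 4.7 72.4
-155 4 -19.4 2.5 71.5
```

Run:
```python
from h import *
from bench import ctrl
z=ctrl.current_tool_pos()[2]; 
def F(n=10):
    f=np.mean([ctrl.current_ft_force() for _ in range(n)],0); c,s=np.cos(PH),np.sin(PH); return np.array([c*f[0]+s*f[1],-s*f[0]+c*f[1],f[2]]).round(2)
t=ctrl.current_time(); F(); print("F dt",ctrl.current_time()-t)
ctrl.line_to(feed(-380,-25,z),rate=60)
print(z,F())
b=ctrl.line_to(feed(-187,-25,z),rate=80,contact_N=6); ctrl.wait(.2); print(b,loc(ctrl.current_tool_pos()),F())
if not b:
    b=ctrl.line_to(feed(-187,4,z),rate=40,contact_N=5); ctrl.wait(.2); print(b,loc(ctrl.current_tool_pos()),F())
print(ctrl.current_time(),ctrl.current_width())
```

```text
F dt 0.0
21.813150913185524 [-0.45  0.63 -2.07]
False [-187.14478735  -25.01745563   21.82358754] [ 0.11 -0.35 -1.36]
False [-187.00341903    3.75129336   21.86558839] [ 0.58  0.02 -1.86]
27.4333 18.616268704238458
```

```bash
cat >> h.py <<'E'
def F():
    from bench import ctrl
    f=ctrl.current_ft_force(); c,s=np.cos(PH),np.sin(PH); return np.array([c*f[0]+s*f[1],-s*f[0]+c*f[1],f[2]]).round(2)
E
python3 - <<'E'
from h import *
from bench import ctrl
z=21.85
b=ctrl.line_to(feed(-232,4,z),rate=25,contact_N=8); print(b,loc(ctrl.current_tool_pos()),F(),ctrl.current_time())
if not b:
    b=ctrl.line_to(feed(-275,4,z),rate=9,contact_N=7); print(b,loc(ctrl.current_tool_pos()),F())
for _ in range(4): ctrl.wait(.05); print(loc(ctrl.current_tool_pos()).round(2),F(),ctrl.current_width())
print(ctrl.current_time())
E
```

```text
False [-232.05816916    4.00602665   21.82626488] [ 2.17  0.49 -1.66] 29.3833
True [-238.67182185    4.62955615   21.32277228] [ 2.9   0.02 -1.7 ]
[-238.67    4.85   21.11] [ 2.86  0.23 -2.02] 18.59886107839234
[-238.67    4.99   20.96] [ 2.84  0.09 -1.14] 19.02417925111635
[-238.65    5.02   20.92] [ 2.42 -0.31 -1.93] 18.888462794167538
[-238.63    5.08   20.88] [ 2.29 -0.7  -1.77] 19.295215687942104
31.1583
```

Run:
```python
from h import *
from bench import ctrl
x0=-238.6
for i in range(1,13):
    x=x0-.5*i
    b=ctrl.line_to(feed(x,4,21.85),rate=10); ctrl.wait(.05); f=F(); print(round(x,1),loc(ctrl.current_tool_pos()).round(2),f,ctrl.current_width().round(1))
    if f[0]>8.5: break
print(ctrl.current_time())
```

```text
Traceback (most recent call last):
AttributeError: 'float' object has no attribute 'round'
```

Run:
```python
from h import *
from bench import ctrl
x0=-238.9
for i in range(1,13):
    x=x0-.4*i
    b=ctrl.line_to(feed(x,4,21.85),rate=10); ctrl.wait(.05); f=F(); print(round(x,1),loc(ctrl.current_tool_pos()).round(2),f)
    if f[0]>8.5: break
print(ctrl.current_time())
```

```text
-239.3 [-238.77    4.32   21.68] [ 5.8   0.37 -2.48]
-239.7 [-238.85    4.33   21.7 ] [ 6.95  0.46 -2.33]
-240.1 [-238.93    4.35   21.71] [10.29  0.18 -3.75]
32.4417
```

Run:
```python
from h import *
from bench import ctrl
for i in range(14):
    ctrl.wait(.1); print(F(),loc(ctrl.current_tool_pos()).round(2))
print(ctrl.current_time())
```

```text
[ 9.59  1.44 -3.55] [-238.91    4.34   21.73]
[ 9.65  1.19 -4.04] [-238.89    4.32   21.74]
[ 9.36 -0.43 -3.54] [-238.89    4.34   21.74]
[ 9.63  1.82 -3.35] [-238.9     4.33   21.73]
[ 9.97 -0.32 -3.35] [-238.89    4.34   21.71]
[10.28  0.17 -2.78] [-238.9     4.33   21.72]
[ 8.99  0.18 -3.33] [-238.87    4.31   21.76]
[10.16  0.57 -2.38] [-238.9     4.34   21.73]
[ 9.68  0.28 -2.85] [-238.89    4.32   21.73]
[ 9.85  0.48 -3.23] [-238.89    4.33   21.75]
[ 8.32  1.04 -2.85] [-238.87    4.35   21.73]
[ 9.67  0.73 -2.95] [-238.89    4.33   21.74]
[ 9.6  -0.2  -2.67] [-238.91    4.36   21.72]
[10.24  0.33 -2.64] [-238.91    4.34   21.72]
33.8417
```

Run:
```python
from h import *
from bench import ctrl,eyes
z=21.85
b=ctrl.line_to(feed(-231.5,4.3,z),rate=25); ctrl.wait(.1); print(F())
b=ctrl.line_to(feed(-231.5,-26,z),rate=50,contact_N=6); print(b,F(),loc(ctrl.current_tool_pos()).round(1))
if not b:
    b=ctrl.line_to(feed(-400,-26,z),rate=100,contact_N=6); print(b,F(),loc(ctrl.current_tool_pos()).round(1))
ctrl.wait(.1)
d=eyes.read_camera("top"); rv=cv2.Rodrigues(d["R"])[0]; print(ctrl.current_time(),ctrl.current_width())
for s in (0,42,44,48,64): # using top-cam feeder estimate
    print(s,(cv2.projectPoints((feed(20-s,20,85)+[2.6,-4.5,0])[None],rv,d["t"],d["mtx"],None)[0].ravel()-[110,145])*4)
cv2.imwrite("pics/t3.png",cv2.resize(d["color"][145:285,110:275],None,fx=4,fy=4,interpolation=cv2.INTER_CUBIC))
```

```text
[ 0.67 -0.22 -1.96]
False [-0.31  0.18 -1.34] [-231.6  -25.8   21.6]
False [-0.56 -0.61 -1.63] [-399.6  -26.    21.8]
37.175 18.83056315322853
0 [295.56867861 296.79363583]
42 [364.19797378 318.59295111]
44 [367.47254517 319.63308148]
48 [374.0234672  321.71390737]
64 [400.25090208 330.04475385]
```

View pics/t3.png

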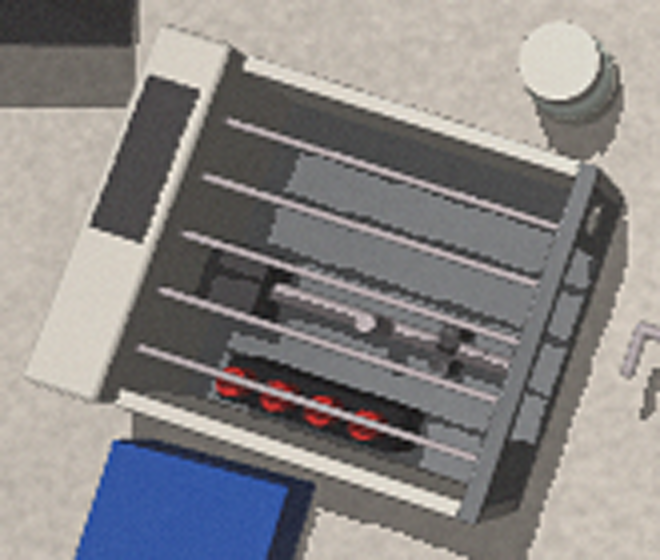

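Run:
```python
from h import *
from bench import ctrl
a=[np.pi,0,.807-np.pi/2]
ctrl.line_to(feed(-400,-26,80)); ctrl.move_ptp([400.5,-322.6,80],a)
ctrl.line_to([400.5,-322.6,-25],rate=80); ctrl.wait(.2)
print(ctrl.line_to([400.5,-322.6,-33.5],rate=10,contact_N=3),ctrl.current_tool_pos(),F())
ctrl.gripper_to(45); ctrl.wait(.3); print(ctrl.current_width())
ctrl.line_to([400.5,-322.6,40],rate=60); ctrl.line_to([400.5,-322.6,150]); ctrl.wait(.5)
snap("end"); D=dict(np.load("pics/end.npz")); print(ctrl.current_time())
K=D["mtx"]; v,u=np.mgrid[60:240,270:375]; z=D["depth"][60:240,270:375]
m=np.stack([u-K[0,2],v-K[1,2]],-1)/K[0,0]; th=np.linalg.norm(m,axis=-1)+1e-9
P=np.concatenate([np.tan(th)[...,None]*m/th[...,None],np.ones(z.shape+(1,))],-1)*z[...,None]
W=P@D["M"][:3,:3].T+D["M"][:3,3]; k=(W[...,2]>24)&(W[...,2]<60); q=W[k]
print("handle top",len(q),q.mean(0),q.min(0),q.max(0))
```

```text
True [ 400.3864495  -322.50457402  -32.40217346] [-0.45  0.34  5.91]
44.76383211485764
44.3833
handle top 1717 [ 399.36807297 -321.0456204    28.87342448] [ 361.95012222 -359.81768188   24.9566498 ] [ 434.75457932 -284.55366361   32.0310915 ]
```

The depth reading puts the handle flat on the mat, with its top at 29 mm and its centre at (399, -321). The gripper is clear, so I'm handing in.

```bash
python3 -c "
from bench import ctrl,order
print(ctrl.current_width(),ctrl.current_time()); order.job_done()"
```

```text
45.03555466014572 44.3833
the job is handed in; nothing more can be done
```

The bolt was drawn to its stop with the rod, held there, and the rod laid back on the mat. I handed the job in at 44.4 s, and no verdict was reported.

- **Pull:** the bolt came up hard with the tool at feeder x about -238.9 mm. I held a pull of 8.3–10.3 N for 1.4 s with no movement. The highest pull I read was 10.3 N.
- **Bolt position:** from tool travel it is drawn about 44 mm. The top camera, after the rod came out, gave about 46 mm. These two disagree by about 2 mm, but both are above the 40 mm needed.
- **Rod:** the wrist depth image shows the handle lying flat on the mat, top at 29 mm and centre about (399, -321). The gripper was open and about 180 mm higher. I did not view a last picture of the rod.
- **Bystanders:** I did not measure their final positions. No guarded move in the bay or on the way out registered a contact. The last pictures of the jar and the tip box show them unmoved.

**Failed first grasp:** the real fingertips sit about 40 mm behind the reported TCP, contrary to the tool description. The fingers therefore closed on air above the handle, and I made an empty trip to the feeder. I found the offset from the wrist depth image, corrected for it, and the next grasp held. The rod may have shifted by a few millimetres in that first try, but it stayed on the mat.

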